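Index the culture flask to the next viewing station

TASK

Two indexing slides stand on the laboratory bench. On the one whose carriage carries the square-bodied culture flask, pull the spring plunger knob up, move the carriage on to the very next hole towards the white viewing head at the end of its slide, and let go so that the plunger snaps fully home. Leave the carriage with the round dish in its hole.

Things in the scene. Friction and masses are not known exactly. Their poses are not given: they have to be found in the camera images.
- flask_knob (a point): Centre of the black round pull knob (26 mm across, gripping part 18 mm high) beside the flask; 71 mm above the bench when home; moves with the knob. z up, y along the slide towards the white head, x across to the flask. Flask (clear, 46x44 mm, orange cap) begins 30 mm to +x; flask and the 20 mm sleeve under the knob reach 54 mm above the bench: fingertips above 55 mm clear all on the slide.
- flask_carriage (a joint): Travel (m) of the flask's carriage, growing towards the white head (the knob's y). Starts locked in the hole at 0; holes every 40 mm: -0.04, 0, 0.04 (the next, wanted) and 0.08. Slides with about 1 N once the plunger is pulled; cannot lift or turn. Holes are countersunk: a plunger let go within 8 mm of a hole's middle is drawn in and centres the carriage.
- flask_plunger (a joint): Lift (m) of the flask carriage's plunger: 0 fully home, stop at 0.022. A spring pulls it down, 5 N when home, 10 N at the stop. It clears the index bar above 0.013; resting on the bar between holes it reads about 0.0125. Pull it up 15 to 20 mm; holding the knob and moving sideways then takes the carriage along.
- dish_carriage (a joint): Travel (m) of the carriage with the round clear dish, on the other slide, with the same knob; starts locked at 0, must stay. Each slide is a dark plate 110x236 mm fixed to the bench, with a white head 46 mm high (black lens on top) at one end, a low stop at the other; they stand left and right, either way round, yawed up to 1.2 rad. Loose jars near them are under 50 mm tall.

How it is judged:
On the way:
1. the flask carriage's plunger is pulled up (value of joint flask_plunger above 0.008 m), for 0.05 s.
At the end, for the whole second after the job is handed in: The flask's carriage stands in the next hole towards the white head (travel 40 mm, within 3 mm, at rest) with its plunger fully home (within 3 mm), and the dish's carriage is still in its own hole (within 4 mm) (value of joint flask_carriage between 0.037 and 0.043 m and value of joint flask_plunger below 0.003 m and velocity of joint flask_carriage between -0.01 and 0.01 m/s and value of joint dish_carriage between -0.004 and 0.004 m); the robot touches nothing.
It fails at once if the carriage with the dish is moved out of its hole (value of joint dish_carriage above 0.01 m or value of joint dish_carriage below -0.01 m).
It also fails if it takes over 32 s, if anything falls off the work surface, if the arm or the gripper's body presses on something with over 40 N, if the wrist force passes 120 N, or if a joint passes its speed limit or range.

ROBOT

A 6-joint arm with a two-finger parallel gripper is mounted at the origin on the work surface. World frame = base frame: x ahead of the robot, y to its left, z up, the work surface at z = 0. Lengths are in m, angles in rad, forces in N, time in s.
With the tool pointing down it reaches from about 0.375 to 0.925 m from the base axis. Payload 5.7 kg.
Tool frame: the origin (TCP) lies midway between the tips of the shut fingers; the grasp point (between the pads) lies 19 mm behind it (r.grip_point_offset is the distance from the TCP to the grasp point, in m); z points along the fingers, y is the line along which they close (so a half turn about z gives the same grasp; the last joint's range is limited). The gripper opens to 85 mm and grips with 20 to 120 N. Pads are 22 mm wide; open, the fingers measure 114 mm over their backs; the gripper's body (76 mm by 85 mm) begins 54 mm behind the grasp point. The pads swing forward as they close: fully open they stand 13 mm farther back than shut.
Start: joints at [-1.293, 0.359, 1.51, -0, 1.272, -0.115], TCP at [0.23, -0.554, 0.231] pointing down, gripper open.
Joint ranges: [-2.97, 2.97], [-1.01, 2.36], [0.21, 2.38], [-0.96, 4.11], [0.2, 2.71], [-2.98, 2.98]. Speed limits (rad/s): [2.39, 2.39, 3.14, 3.14, 3.14, 3.14].

INTERFACE

Orientations are given as a 3x3 rotation matrix whose columns are the frame's x, y, z axes.
In Python, from workcell import r, vision, probe_bus gives the robot as it stands (r), with the cameras (vision) and the readings (probe_bus).
- The arm moves only by the tool shift_gripper, called as name(argument=value, ...), one argument or row to a line, values as JSON. Schema: {"type":"object","properties":{"segments":{"type":"array","items":{"type":"array","items":{"type":"number"},"minItems":5,"maxItems":5},"minItems":1,"maxItems":20},"clamp_n":{"type":"number"},"only":{"type":"string"},"quiet":{"type":"boolean"},"lines":{"type":"string"}},"required":["segments"],"additionalProperties":false}. segments is a list of rows, 1 to 20 of them, each of 5 numbers: dx, dy, dz in m, then a turn about the tool's z in rad, then the finger opening in m; each row is the pose to reach, as a shift and turn from the pose commanded when the call began, along the tool's axes at that moment; what a row does not reach only later rows make up. A row lasts 1/8 s, in which the tool goes at most 0.0625 m and 0.188 rad, less where a joint would pass 70% of its speed; a pose out of reach is approached as far as the arm can. The fingers move at their own pace and stop on an object; clamp_n is the grip in N (left out, the last holds). Time passes only in rows, so rows that do not move let the fingers close. The tool returns the time, the measured TCP pose, the force, the opening and the grip force at its end. only (a regular expression) keeps the lines of the reply that match it, lines (a string "A,B") keeps lines A to B, and quiet returns only ok. Input that does not fit is refused with a message, and nothing moves.
- probe_bus.read_state(): the state, without advancing time (a new reading comes with each control period).
- vision.grab_frame(name): name is "side" or "top" or "wrist"; returns the picture (400x640x3 uint8, red, green, blue); there is no depth.
- vision.camera_params(name): a dict with "camera_matrix" (3x3 intrinsics, pixels), "T" (4x4, takes a point from camera to world coordinates). Camera axes: x right, y up, looking along -z (the intrinsics and any distortion apply to the point x, -y, -z); pixel columns grow to the right and rows downward; lengths in m; the calibration is good to about 2 mm. A picture is of the moment at which its call begins: read the wrist's pose just before it. camera_params takes no time and is no camera call; for the wrist camera it gives the pose at the moment of the call.
- r.sign_off(): hands the job in; it is judged then, once.
The state is a dict: "clock": time; "joints": joint angles; "joint_vel": joint speeds; "joint_torque": joint torques, N m; "position": TCP position; "tool_rot": TCP orientation; "wrist_force": force on the tool from outside, world axes, zero at the start; "ft_torque": the same for the moment, N m; "opening": finger opening in m; "gripper_force": force on a finger pad.
Only numpy, scipy, OpenCV 4.12 (cv2) and the standard library are available. Lean on these libraries where they do the work, as an engineer would, in place of code of your own. Each camera call takes 0.05 s, during which the arm holds its last target. There are 200 camera calls.

## Working session

There is one attempt and no reset: what is moved stays moved. The work goes in short steps, Python scripts to look and compute and a tool call to move; the robot and the scene stay as the last step left them, time stands still between calls to the robot, and variables do not carry over. Pictures are saved under pics/ and viewed, at most 10 in all, crops included, and the job is handed in when it is done.

```bash
ls; mkdir -p pics; python3 - <<'E'
from workcell import r, vision, probe_bus
import cv2
for n in("top","side"):
    cv2.imwrite(f"pics/{n}0.png",vision.grab_frame(n)[:,:,::-1]); p=vision.camera_params(n); print(n,p)
s=probe_bus.read_state();print(s['position'],s['tool_rot'],s['clock'])
E
```

```text
pics
workcell.py
top {'camera_matrix': array([[411.39931244,   0.        , 320.28905409],
       [  0.        , 411.39931244, 198.38449232],
       [  0.        ,   0.        ,   1.        ]]), 'T': array([[ 0.01489264,  0.99150893, -0.12918304,  0.45758201],
       [-0.99956543,  0.01805008,  0.02330529, -0.03711181],
       [ 0.02543917,  0.12877983,  0.99134686,  0.82500394],
       [ 0.        ,  0.        ,  0.        ,  1.        ]])}
side {'camera_matrix': array([[507.27336975,   0.        , 321.65840611],
       [  0.        , 507.27336975, 200.53534757],
       [  0.        ,   0.        ,   1.        ]]), 'T': array([[-0.93176281,  0.20443278, -0.30004216,  0.28077259],
       [-0.36268805, -0.48632365,  0.79495075,  0.63707614],
       [ 0.01659639,  0.84952725,  0.52728362,  0.51127112],
       [ 0.        ,  0.        ,  0.        ,  1.        ]])}
[ 0.22948728 -0.55369767  0.23050278] [[ 9.23843471e-01  3.82770182e-01 -4.78510959e-04]
 [ 3.82770429e-01 -9.23841972e-01  1.67618375e-03]
 [ 1.99524650e-04 -1.73169126e-03 -9.99998481e-01]] 0.1
```

View pics/top0.png

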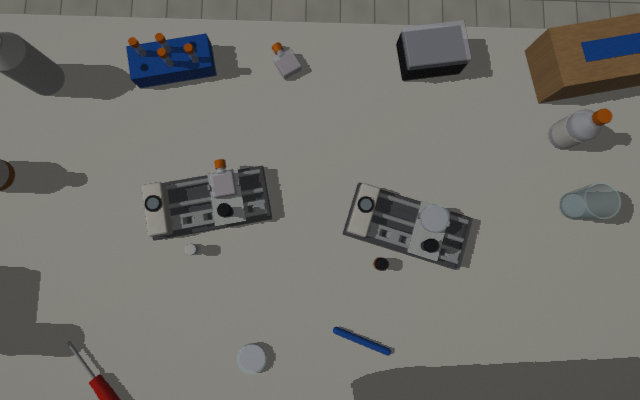

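View pics/side0.png

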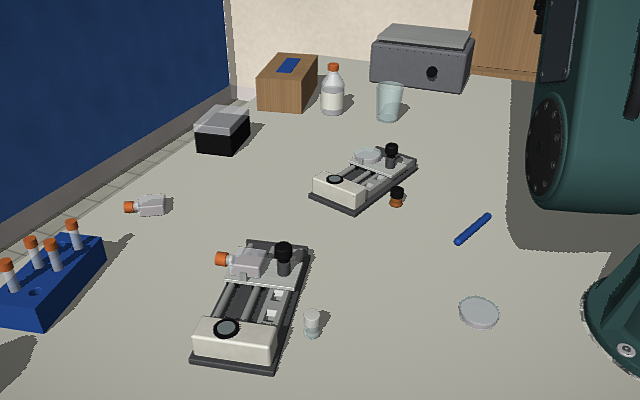

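The flask is on the left slide: its knob is at about top (224,210) and side (283,250), and the white head with its lens is at top (153,203) and side (227,328). The dish slide is on the right, with its knob at top (430,245).

```bash
cat > h.py <<'E'
import numpy as np,cv2
def ray(p,uv):
    d=np.linalg.inv(p["camera_matrix"])@[uv[0],uv[1],1]; T=p["T"]
    d=T[:3,:3]@(d*[1,-1,-1]); return T[:3,3],d/np.linalg.norm(d)
def plane(p,uv,z):
    o,d=ray(p,uv); return o+d*(z-o[2])/d[2]
def tri(rays):
    A=sum(np.eye(3)-np.outer(d,d) for o,d in rays); b=sum((np.eye(3)-np.outer(d,d))@o for o,d in rays)
    x=np.linalg.solve(A,b); return x,[np.linalg.norm(np.cross(x-o,d)) for o,d in rays]
def blobs(im,box,thr=38):
    x0,y0,x1,y1=box; m=(im[y0:y1,x0:x1].max(2)<thr).astype(np.uint8)
    n,l,s,c=cv2.connectedComponentsWithStats(m)
    return [(s[i][:5]+[x0,y0,0,0,0],c[i]+[x0,y0]) for i in range(1,n) if s[i][4]>25]
E
python3 - <<'E'
from h import *
from workcell import r, vision, probe_bus
im={n:cv2.imread(f"pics/{n}0.png") for n in("top","side")}
for n,b in(("top",(135,160,280,245)),("side",(185,230,320,380))):
    for t in(25,38):
        print(n,t,[(list(map(int,s)),c.round(1).tolist()) for s,c in blobs(im[n],b,t)])
a=cv2.resize(im["top"][155:245,135:280],None,fx=4,fy=4,interpolation=2)
b=cv2.resize(im["side"][230:380,180:325],None,fx=3.5,fy=3.5,interpolation=2)
c=np.zeros((600,800,3),np.uint8); c[:360,:580]=a; 
cv2.imwrite("pics/z.png",a)
w=im["side"][235:285,265:305]; cv2.imwrite("pics/k.png",cv2.resize(np.vstack([w]),None,fx=10,fy=10,interpolation=0))
E
```

```text
top 25 [([219, 204, 14, 12, 70], [227.0, 210.8])]
top 38 [([240, 174, 20, 16, 137], [248.9, 181.1]), ([179, 188, 7, 6, 26], [181.7, 190.7]), ([168, 190, 17, 13, 80], [174.8, 196.4]), ([243, 194, 14, 7, 36], [249.2, 196.8]), ([145, 196, 17, 15, 74], [153.4, 202.9]), ([217, 203, 16, 14, 163], [224.7, 210.0]), ([171, 206, 18, 9, 72], [179.5, 209.7]), ([172, 229, 16, 8, 49], [179.7, 232.1])]
side 25 [([275, 242, 17, 21, 282], [283.1, 251.8]), ([214, 318, 25, 21, 185], [226.3, 329.5])]
side 38 [([273, 242, 20, 22, 319], [282.9, 251.8]), ([272, 254, 38, 121, 563], [290.2, 310.7]), ([220, 283, 23, 35, 121], [230.2, 299.1]), ([247, 287, 19, 36, 120], [255.6, 304.8]), ([214, 316, 26, 23, 223], [226.9, 328.1])]
```

View pics/z.png

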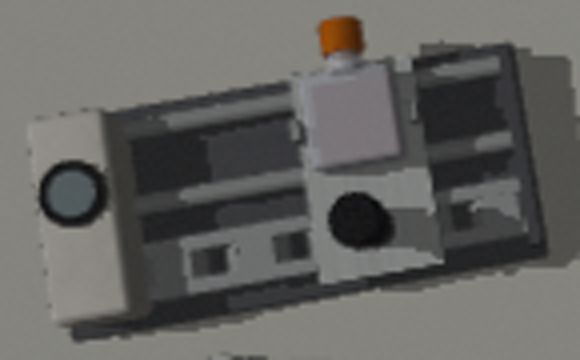

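View pics/k.png

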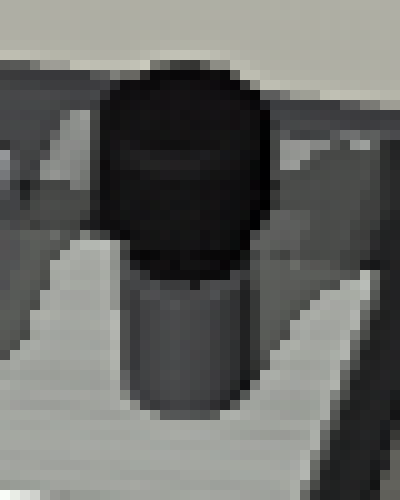

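The crops show the knob disc centred at top (224.7,209.8) and side (283.3,252). The index-bar holes are at top (187.5,220), (208,216.5) and (250.7,208). The plate's lower edge runs from top (153,239.5) to (271.2,218.7).

```bash
python3 - <<'E'
from h import *
from workcell import r, vision, probe_bus
t,s=vision.camera_params("top"),vision.camera_params("side")
k,e=tri([ray(t,(224.7,209.8)),ray(s,(283.3,252))]);print("knob",k,e)
L,e=tri([ray(t,(153.4,202.9)),ray(s,(226.9,328.1))]);print("lens",L,e)
dirs=[]
for a,b,z in(((250.7,208),(187.5,220),.02),((271.2,218.7),(153,239.5),.01)):
    d=plane(t,b,z)-plane(t,a,z);print(d,np.arctan2(d[1],d[0])); dirs.append(np.arctan2(d[1],d[0]))
yaw=np.mean(dirs);u=np.array([np.cos(yaw),np.sin(yaw),0])
st=probe_bus.read_state();R=st["tool_rot"];p=st["position"]
# tool y along -u (tool y currently (0.38,-0.92))
ty=R.T@(-u);print("turn",np.arctan2(-ty[0],ty[1]),"q6",st["joints"][5])
print("shift tool", R.T@(k-p), "slide dir tool",R.T@u, "reach",np.hypot(*k[:2]))
E
```

```text
knob [0.5320484  0.12043086 0.06908758] [np.float64(0.00030452508172322393), np.float64(0.0003045250817232501)]
lens [0.54471513 0.25930946 0.04663332] [np.float64(2.3976498054428282e-05), np.float64(2.3976498054196808e-05)]
[-0.02560076  0.12152223  0.        ] 1.7784275237761928
[-0.04457706  0.22891158  0.        ] 1.7631241534955586
turn 0.19281403529459523 q6 -0.11508925956328349
shift tool [ 0.53752337 -0.50669734  0.16240014] slide dir tool [ 0.19162125 -0.98146741  0.00173783] reach 0.5455081036720189
```

shift_gripper(
  segments=[
    [0.538, -0.507, 0.05, 0.193, 0.085],
    [0.538, -0.507, 0.05, 0.193, 0.085],
    [0.538, -0.507, 0.05, 0.193, 0.085],
    [0.538, -0.507, 0.05, 0.193, 0.085],
    [0.538, -0.507, 0.05, 0.193, 0.085],
    [0.538, -0.507, 0.05, 0.193, 0.085],
    [0.538, -0.507, 0.05, 0.193, 0.085],
    [0.538, -0.507, 0.05, 0.193, 0.085],
    [0.538, -0.507, 0.05, 0.193, 0.085],
    [0.538, -0.507, 0.05, 0.193, 0.085],
    [0.538, -0.507, 0.05, 0.193, 0.085],
    [0.538, -0.507, 0.05, 0.193, 0.085],
    [0.538, -0.507, 0.05, 0.193, 0.085],
    [0.538, -0.507, 0.05, 0.193, 0.085],
    [0.538, -0.507, 0.05, 0.193, 0.085],
    [0.538, -0.507, 0.05, 0.193, 0.085],
  ],
)

```text
clock: 2.1
position: [0.5323, 0.1189, 0.1815]
tool_rot: [[0.98, 0.197, -0.0], [0.197, -0.98, -0.0], [-0.0, 0.0, -1.0]]
wrist_force: [0.5, -0.4, -0.7]
opening: 0.0848
gripper_force: 0.0
```

```bash
python3 - <<'E'
from h import *
from workcell import r, vision, probe_bus
p=vision.camera_params("wrist"); im=vision.grab_frame("wrist"); cv2.imwrite("pics/w1.png",im[:,:,::-1])
P=np.array([0.532,.1204,.069]);T=p["T"]
c=(np.linalg.inv(T)@np.append(P,1))[:3]*[1,-1,-1];q=p["camera_matrix"]@c;print("pred",q/q[2])
np.savez("w1.npz",**p)
s=probe_bus.read_state();print(s["position"],s["joints"],s["tool_rot"])
print([(list(map(int,a)),c.round(1)) for a,c in blobs(im,(0,0,640,400),25)])
E
```

```text
pred [319.39113385 201.48369436   1.        ]
[0.53238626 0.11901996 0.18151943] [9.32825049e-02 3.32881397e-01 1.68850884e+00 3.62638364e-05
 1.12017110e+00 1.46587382e+00] [[ 9.80424718e-01  1.96894316e-01  2.81440571e-05]
 [ 1.96894315e-01 -9.80424718e-01  3.54193315e-05]
 [ 3.45669943e-05 -2.91845832e-05 -9.99999999e-01]]
[([572, 214, 35, 29, 290], array([587.9, 228. ])), ([629, 266, 9, 6, 27], array([632.5, 268.6])), ([542, 302, 28, 24, 449], array([555.6, 313.4])), ([379, 325, 228, 75, 9579], array([505.1, 369.8])), ([167, 353, 73, 47, 1051], array([197.8, 383.4])), ([82, 368, 33, 32, 385], array([ 99.3, 386. ])), ([167, 381, 16, 19, 138], array([172.9, 391.8])), ([115, 392, 26, 8, 110], array([130. , 396.6])), ([241, 394, 22, 6, 49], array([251.6, 397.4]))]
```

View pics/w1.png

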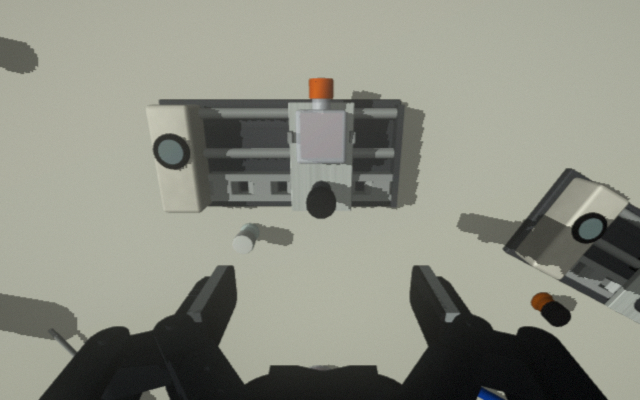

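The knob shows at wrist (321,200), against a predicted (319,201), so the measurement holds. The slide lies along the closing line and nothing is under the fingers. I'm going down to grip the knob.

shift_gripper(
  segments=[
    [0, -0.001, 0.06, 0, 0.085],
    [0, -0.001, 0.1, 0, 0.085],
    [0, -0.001, 0.1245, 0, 0.085],
    [0, -0.001, 0.1245, 0, 0.085],
    [0, -0.001, 0.1245, 0, 0.02],
    [0, -0.001, 0.1245, 0, 0.02],
    [0, -0.001, 0.1245, 0, 0.02],
    [0, -0.001, 0.1245, 0, 0.02],
    [0, -0.001, 0.1245, 0, 0.02],
    [0, -0.001, 0.1245, 0, 0.02],
  ],
  clamp_n=70,
)

```text
clock: 3.4
position: [0.533, 0.1211, 0.058]
tool_rot: [[0.98, 0.199, 0.002], [0.199, -0.98, 0.0], [0.002, 0.0, -1.0]]
wrist_force: [-1.7, 0.5, 6.4]
opening: 0.0237
gripper_force: 68.2
```

Gripped. Next I'll lift 18 mm and check before moving along.

shift_gripper(
  segments=[
    [0, 0, -0.006, 0, 0.02],
    [0, 0, -0.012, 0, 0.02],
    [0, 0, -0.018, 0, 0.02],
    [0, 0, -0.018, 0, 0.02],
    [0, 0, -0.018, 0, 0.02],
  ],
  clamp_n=70,
)

```text
clock: 4.03
position: [0.5329, 0.1211, 0.0747]
tool_rot: [[0.98, 0.198, 0.001], [0.198, -0.98, 0.0], [0.001, -0.0, -1.0]]
wrist_force: [4.8, 0.2, -9.3]
opening: 0.0236
gripper_force: 69.0
```

```bash
python3 - <<'E'
from h import *
from workcell import r, vision, probe_bus
im=vision.grab_frame("side");cv2.imwrite("pics/s2.png",cv2.resize(im[190:360,180:360,::-1],None,fx=3,fy=3,interpolation=2))
E
```

```text
(no output)
```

View pics/s2.png

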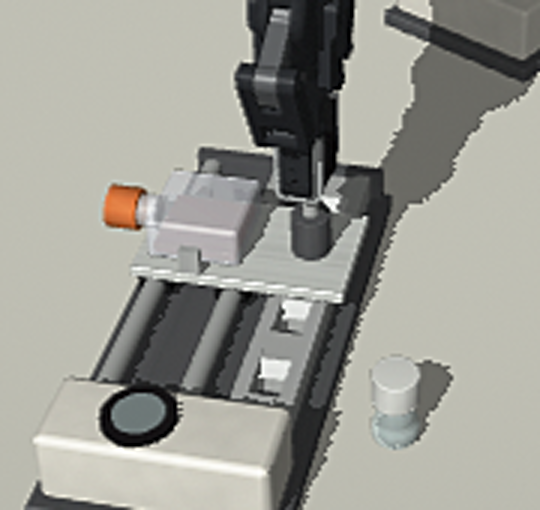

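The rod shows above the sleeve at crop (311,207) and the pull is 9.3 N, so the plunger is up about 17 mm. I'll move 40 mm towards the head.

shift_gripper(
  segments=[
    [0, -0.008, 0, 0, 0.02],
    [0, -0.018, 0, 0, 0.02],
    [0, -0.028, 0, 0, 0.02],
    [0, -0.036, 0, 0, 0.02],
    [0, -0.040, 0, 0, 0.02],
    [0, -0.040, 0, 0, 0.02],
    [0, -0.040, 0, 0, 0.02],
  ],
  clamp_n=70,
)

```text
clock: 4.95
position: [0.525, 0.1606, 0.0746]
tool_rot: [[0.98, 0.198, 0.001], [0.198, -0.98, 0.001], [0.001, -0.0, -1.0]]
wrist_force: [4.9, 1.8, -10.0]
opening: 0.0233
gripper_force: 69.2
```

```bash
python3 - <<'E'
from h import *
from workcell import r, vision, probe_bus
im=vision.grab_frame("side");cv2.imwrite("pics/s3.png",cv2.resize(im[190:360,180:360,::-1],None,fx=3,fy=3,interpolation=2))
E
```

```text
(no output)
```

View pics/s3.png

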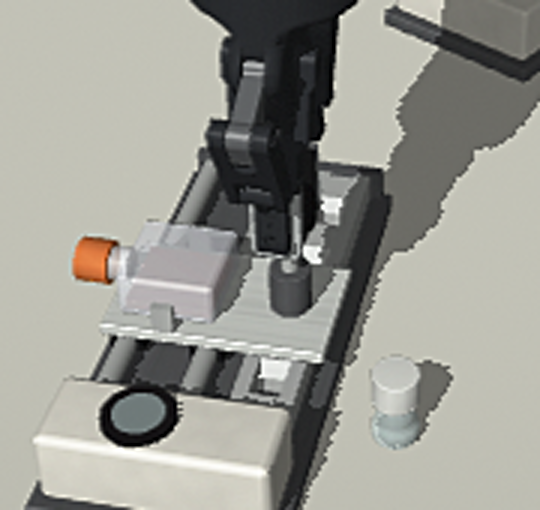

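The carriage has moved about 40 mm and one free hole is left ahead of it, at crop (270,372). I'll lower the plunger, let go and rise.

shift_gripper(
  segments=[
    [0, 0, 0.007, 0, 0.02],
    [0, 0, 0.014, 0, 0.02],
    [0, 0, 0.014, 0, 0.085],
    [0, 0, 0.014, 0, 0.085],
    [0, 0, 0.014, 0, 0.085],
    [0, 0, 0.014, 0, 0.085],
    [0, 0, 0.014, 0, 0.085],
    [0, 0, -0.03, 0, 0.085],
    [0, 0, -0.08, 0, 0.085],
    [0, 0, -0.12, 0, 0.085],
    [-0.06, 0.06, -0.14, 0, 0.085],
    [-0.1, 0.1, -0.14, 0, 0.085],
    [-0.1, 0.1, -0.14, 0, 0.085],
    [-0.1, 0.1, -0.14, 0, 0.085],
  ],
  clamp_n=70,
)

```text
clock: 6.75
position: [0.4461, 0.0418, 0.2151]
tool_rot: [[0.981, 0.196, 0.001], [0.196, -0.981, 0.0], [0.001, -0.0, -1.0]]
wrist_force: [0.6, -0.4, 0.2]
opening: 0.0849
gripper_force: 0.0
```

```bash
python3 - <<'E'
from h import *
from workcell import r, vision, probe_bus
S=vision.grab_frame("side");t=vision.grab_frame("top")
a=cv2.resize(S[190:360,180:320,::-1],None,fx=3,fy=3,interpolation=2);b=cv2.resize(t[150:250,130:280,::-1],None,fx=2.5,fy=2.5,interpolation=2)
c=np.zeros((510,800,3),np.uint8);c[:,:420]=a;c[:250,420:795]=b[:, :375];cv2.imwrite("pics/f.png",c)
for n,i,bx in(("side",S,(230,220,300,310)),("top",t,(180,190,240,230))): print(n,[(list(map(int,s)),q.round(1)) for s,q in blobs(i,bx,25)],[(list(map(int,s)),q.round(1)) for s,q in blobs(i,bx,38)])
E
```

```text
side [([267, 259, 19, 23, 311], array([276.1, 269.6]))] [([245, 248, 10, 17, 45], array([250.2, 256.8])), ([267, 252, 19, 30, 366], array([276. , 268.9])), ([289, 272, 11, 38, 149], array([295.2, 293.7]))]
top [] [([235, 217, 5, 13, 27], array([237.1, 222.3]))]
```

View pics/f.png

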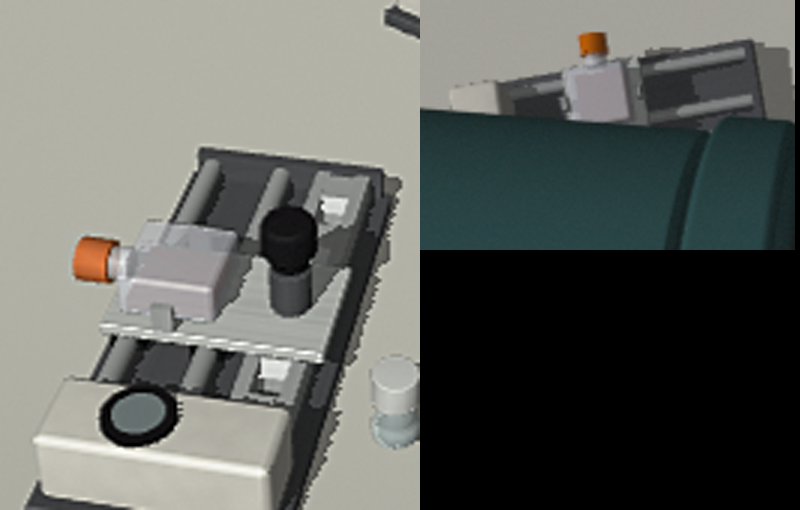

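The knob sits on its sleeve, at side (276.5,269.9), and the gripper is clear. Before signing off, I'll check that pixel against the predicted home position.

```bash
python3 - <<'E'
from h import *
from workcell import r, vision, probe_bus
p=vision.camera_params("side")
for z in(0.0691,0.0816):
    P=np.array([.53205-.04*.199,.12043+.04*.98,z,1]);c=(np.linalg.inv(p["T"])@P)[:3]*[1,-1,-1];q=p["camera_matrix"]@c;print(z,q/q[2])
E
```

```text
0.0691 [276.61380379 269.8542092    1.        ]
0.0816 [276.3315894  262.59485987   1.        ]
```

The measured position matches the home prediction of (276.6,269.9), where a plunger resting on the bar would show at row 262.6.

```bash
python3 -c "
from workcell import r, vision, probe_bus
print(r.sign_off())"
```

```text
the job is handed in; nothing more can be done
None
```

The flask's carriage is in the next hole towards the white head with its plunger home, confirmed in the side camera; the dish's carriage was left alone, and the job was handed in after about 7 s of robot time, with no verdict returned.

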